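Load a battery cell into the test drawer, close its nest and slide it home

ROBOT

A 7-joint arm with a two-finger parallel gripper is mounted at the origin on the work surface. World frame = base frame: x ahead of the robot, y to its left, z up, the work surface at z = 0. Lengths are in m, angles in rad, forces in N, time in s.
With the tool pointing down it reaches from about 0.425 to 0.875 m from the base axis. Payload 4.7 kg.
Tool frame: the origin (TCP) lies on the centre line of the jaws, within the pads' length; the fingertips stand bot.finger_overhang ahead of it and the grasp point (between the pads) lies 2 mm behind it (bot.finger_overhang is the distance from the TCP to the fingertips, in m); z points along the fingers, y is the line along which they close (so a half turn about z gives the same grasp; the last joint's range is limited). The gripper opens to 87 mm and grips with 3 to 60 N. Pads are 19 mm wide; open, the fingers measure 117 mm over their backs; the gripper's body (75 mm by 190 mm) begins 51 mm behind the grasp point.
Start: joints at [1.313, 0.321, -0.07, 1.45, 0.023, 1.371, -0.057], TCP at [0.174, -0.626, 0.24] pointing down, gripper open.
Joint ranges: [-2.86, 2.86], [-0.3, 2.09], [-1.38, 1.24], [0.06, 2.45], [-1.56, 4.7], [0.09, 2.05], [-2.69, 2.69]. Speed limits (rad/s): [2.57, 2.57, 3.14, 3.14, 3.14, 3.14, 3.14].

INTERFACE

Orientations are given as a 3x3 rotation matrix whose columns are the frame's x, y, z axes.
In Python, from rig import bot gives the robot as it stands. The module is installed in compiled form; this text tells all that it offers.
- The arm moves only by the shell command python3 -m pendant 'ROWS' [FORCE]. ROWS is JSON, a list of rows, each an object of numbers: "dx", "dy", "dz": the shift along the tool's x, y, z each as a share of 1 m, from -1 to 1; "yaw": the turn about the tool's z as a share of 2 pi rad, from -1 to 1; "jaw": the opening, from 0 (shut) to 1 (fully open). A call has 1 to 10 rows; each row shifts and turns the commanded pose from where the row before left it, along the tool's axes as they then stand; what a row does not reach is not made up. A row lasts 1/10 s, in which the tool goes at most 50 mm and 8.59 degrees, less where a joint would pass 70% of its speed; a pose out of reach is approached as far as the arm can. A call with a number of a shift or a turn outside -1 to 1 is refused whole. A call with a gripper value outside its range is refused whole. The fingers move at their own pace and stop on an object; FORCE is the grip in N (left out, the last holds). Time passes only in rows, so rows that do not move let the fingers close. It gives the time, the measured TCP pose, the force, the opening and the grip force at its end, in the units of the state.
- bot.get_obs(): the state, without advancing time (a new reading comes with each control period).
- bot.camera(name): name is "scene" or "top" or "wrist"; returns (picture, depth): 384x512x3 uint8, blue, green, red; 384x512 float32, m along the optical axis (not along the pixel's ray), 0 where there is no reading.
- bot.camera_info(name): a dict with "K" (3x3 intrinsics, pixels), "R" (3x3) and "t" (3): a world point X has camera coordinates R X + t. Camera axes: x right, y down, z forward; pixel columns grow to the right and rows downward; lengths in m; the calibration is good to about 2 mm. A picture is of the moment at which its call begins: read the wrist's pose just before it. camera_info takes no time and is no camera call; for the wrist camera it gives the pose at the moment of the call.
- bot.finish_job(): hands the job in; it is judged then, once.
The state is a dict: "clock": time; "joint_positions": joint angles; "qvel": joint speeds; "effort": joint torques, N m; "position": TCP position; "orientation": TCP orientation; "wrist_force": force on the tool from outside, world axes, zero at the start; "ft_torque": the same for the moment, N m; "width": finger opening in m; "gripper_force": force on a finger pad.
Only numpy, scipy, OpenCV 4.12 (cv2) and the standard library are available. Lean on these libraries where they do the work, as an engineer would, in place of code of your own. Each camera call takes 0.05 s, during which the arm holds its last target. There are 200 camera calls.

TASK

Take the largest of the three cells out of the leaning rack and lay it flat in the nest of the test fixture's pulled-out drawer. With the drawer still out, fold the nest's hinged cover right down over it, then gently slide the drawer fully home, without slamming or forcing it. Do not disturb the other two cells or the things lying around.

Things in the scene. Friction and masses are not known exactly. Their poses are not given: they have to be found in the camera images.
- cell: The cell to load: a rigid bare-aluminium slab, the largest of three: 84 mm long (its y, 0 to 84), 50 wide (x, -25 to 25), 12 thick (z, 0 to 12), 0.13 kg, with a yellow tape band near its y = 0 end. Origin: middle of that end's edge, on the underside. In the rack that end is down, +y points up along the leaning cell, +z faces up and sideways, out of the backrest.
- cell_mid (a point): Middle of that cell's underside (y = 42 mm from its origin), same axes. When the cell lies in the nest this point is on the nest floor, its long side (y) along the nest's y.
- cell_short: Another cell in the rack, to be left there: 62 x 50 x 12 mm, origin and axes as for the cell.
- cell_narrow: Another cell in the rack, to be left there: 84 x 34 x 12 mm, origin and axes as for the cell.
- rack: Fixed black rack; bays at x = -87, -25 and 37 mm, one cell each in any order, leaning 35 degrees from vertical to +y. Lower ends sit 24 mm up at y = -25 in a channel 16 mm wide: its lip covers the lowest 12 mm of a cell, dividers the lowest 30, the backrest (below the cell, +y) the lowest 46; above, both faces are free. Draw cells out along their length. Base plate 202 x 120, 8 high.
- fixture: Fixed test fixture: housing 110 deep (x = 0 to 110 mm), 150 wide, 78 high (a cylinder and valve on its roof reach 108), on a base plate 12 mm high that runs out to x = -100 under the drawer. Origin at table height below the middle of the housing's front face; the drawer comes out to -x, towards the robot. Drawer and cover belong to it.
- drawer (a joint): How far the drawer is pulled out, m: 0 is fully home (its front plate against the housing), 0.09 fully out. It runs stiffly (about 5 N).
- drawer_handle (a point): Middle of the drawer's steel bar handle, 28 mm above the table: a bar 10 mm thick and 72 long, along y, its middle line 33 mm in front of the drawer's front plate (which is 130 wide, from 15 to 39 mm above the table, 12 thick); axes as for the fixture, +x is the closing direction.
- nest (a point): Middle of the floor of the brown nest behind the drawer's front plate, 28 mm above the table, moving with the drawer; axes as for the fixture. The nest is a pocket 58 in x by 100 in y, with walls 8 mm high and 6 thick all round.
- cover (a joint): Angle of the nest's cover, rad: 0 is closed, its rims meeting the nest's rim; about 2 is open, leaning past upright towards the robot. A friction hinge: it stays where it is left.
- cover_hinge (a point): Middle of the cover's hinge line, along y, on the nest's near (-x) rim, 36 mm above the table, 32 mm from the nest's middle; axes turn with the cover. The cover is a shallow brown shell 112 wide (y), reaching 67 mm from the hinge (its own +x) to its free edge, 11 thick: a 5 mm top with 6 mm rims below it on three sides.
- cover_edge (a point): Middle of the cover's free edge, 67 mm from the hinge; turns with the cover (closed, it lies 44 mm above the table at the nest's far side; the cover's outside is then 47 mm above the table).
- tape_roll: Bystander: clear roll 54 mm across, 18 high. Origin under its centre.
- meter: Bystander: hand-held meter lying flat, 75 x 140 x 28 mm (36 at its dial). Origin under its centre.
- driver: Bystander: screwdriver lying along its x, about 200 mm long, 30 high.
- screw_bin: Bystander: black bin 90 x 120 x 45 mm. Origin under its centre.
- spray: Bystander: white bottle 48 mm across, 130 high. Origin under its centre.
Not all that is in view belongs to the job. Leave any purple look-alike of the cell alone.

How it is judged:
By the outcome, as a careful person would: the job done as asked, in the order asked, and still so for the second after the job is handed in, with the robot touching nothing.
It also fails if it takes over 70 s, if anything falls off the work surface, if the arm or the gripper's body presses on something with over 40 N, if the wrist force passes 120 N, or if a joint passes its speed limit or range.

## Working session

There is one attempt and no reset: what is moved stays moved. The work goes in short steps, Python scripts to look and compute and a shell command to move; the robot and the scene stay as the last step left them, time stands still between calls to the robot, and variables do not carry over. Pictures are saved under pics/ and viewed, at most 10 in all, crops included, and the job is handed in when it is done.

```bash
mkdir -p pics
python3 - <<'E'
from rig import bot
import cv2,numpy as np
o=bot.get_obs();print(o['position'],o['orientation'],o['width'],bot.finger_overhang)
for n in ['scene','top']:
    p,d=bot.camera(n);cv2.imwrite(f'pics/{n}0.png',p);np.save(f'pics/{n}0d.npy',d)
    i=bot.camera_info(n);print(n,i['K'],i['R'],i['t'])
a=cv2.imread('pics/scene0.png');b=cv2.imread('pics/top0.png')
E
```

```text
[ 0.17434113 -0.62565942  0.23846995] [[ 9.63275353e-01  2.68514923e-01 -5.75511082e-04]
 [ 2.68515530e-01 -9.63273690e-01  1.79120661e-03]
 [-7.34089797e-05 -1.87995884e-03 -9.99998230e-01]] 0.08706386185676203 0.017
scene [[460.68319959   0.         251.13775133]
 [  0.         460.68319959 197.41271938]
 [  0.           0.           1.        ]] [[-0.59798852  0.80149854 -0.00313264]
 [ 0.59512669  0.44139215 -0.67156325]
 [-0.53687424 -0.40345143 -0.74094061]] [ 0.40775949 -0.24102086  1.59351341]
top [[381.8996034    0.         248.68612294]
 [  0.         381.8996034  190.8664889 ]
 [  0.           0.           1.        ]] [[-0.02275946 -0.99972747  0.0051953 ]
 [-0.9805433   0.02130861 -0.19514297]
 [ 0.19497908 -0.00953557 -0.98076105]] [-0.09752386  0.56883766  0.75866787]
```

View pics/scene0.png

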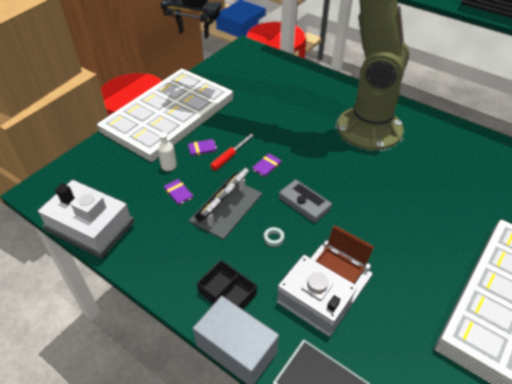

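View pics/top0.png

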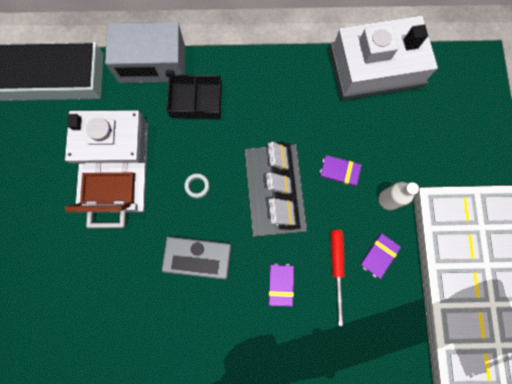

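The top view shows the fixture (105,150), its drawer, and the brown nest with open cover (105,190). The rack is at (275,190) with its three cells at (278,155), (279,183) and (281,212). The purple look-alikes are at (341,170), (381,256) and (282,285). I'll enlarge the rack and fixture next.

```bash
cat > h.py <<'E'
from rig import bot
import numpy as np,cv2
def ray(info,uv):
    K,R,t=[np.array(info[k]) for k in 'KRt']
    c=-R.T@t; d=R.T@np.linalg.inv(K)@np.array([uv[0],uv[1],1.]); return c,d
def onplane(info,uv,z):
    c,d=ray(info,uv); return c+d*(z-c[2])/d[2]
def cloud(info,dep):
    K,R,t=[np.array(info[k]) for k in 'KRt']
    v,u=np.mgrid[:dep.shape[0],:dep.shape[1]]
    P=np.stack([(u-K[0,2])/K[0,0]*dep,(v-K[1,2])/K[1,1]*dep,dep],-1)
    return (P-t)@R
E
python3 - <<'E'
from h import *
b=cv2.imread('pics/top0.png');i=bot.camera_info('top')
P=cloud(i,np.load('pics/top0d.npy'))
for uv in [(278,155),(279,183),(281,212),(105,190),(197,186),(247,150),(300,232),(255,234),(123,165),(100,225),(240,190)]:
    print(uv,P[uv[1],uv[0]].round(3),onplane(i,uv,0.02).round(3))
c=lambda x,y,w,h,s:cv2.resize(b[y:y+h,x:x+w],None,fx=s,fy=s,interpolation=cv2.INTER_CUBIC)
cv2.imwrite('pics/crop1.png',np.hstack([c(235,130,80,114,5),c(55,110,80,114,5)]))
E
```

```text
(278, 155) [ 0.641 -0.175  0.067] [ 0.655 -0.179  0.02 ]
(279, 183) [ 0.579 -0.174  0.073] [ 0.59  -0.179  0.02 ]
(281, 212) [ 0.516 -0.175  0.079] [ 0.525 -0.181  0.02 ]
(105, 190) [0.581 0.207 0.027] [0.583 0.209 0.02 ]
(197, 186) [ 0.592  0.007 -0.001] [0.587 0.005 0.02 ]
(247, 150) [ 0.673 -0.109  0.005] [ 0.669 -0.109  0.02 ]
(300, 232) [ 0.481 -0.223  0.003] [ 0.48  -0.221  0.02 ]
(255, 234) [ 0.479 -0.122  0.007] [ 0.478 -0.122  0.02 ]
(123, 165) [0.641 0.174 0.013] [0.639 0.172 0.02 ]
(100, 225) [0.503 0.212 0.032] [0.505 0.216 0.02 ]
(240, 190) [ 0.58  -0.091 -0.001] [ 0.576 -0.091  0.02 ]
```

View pics/crop1.png

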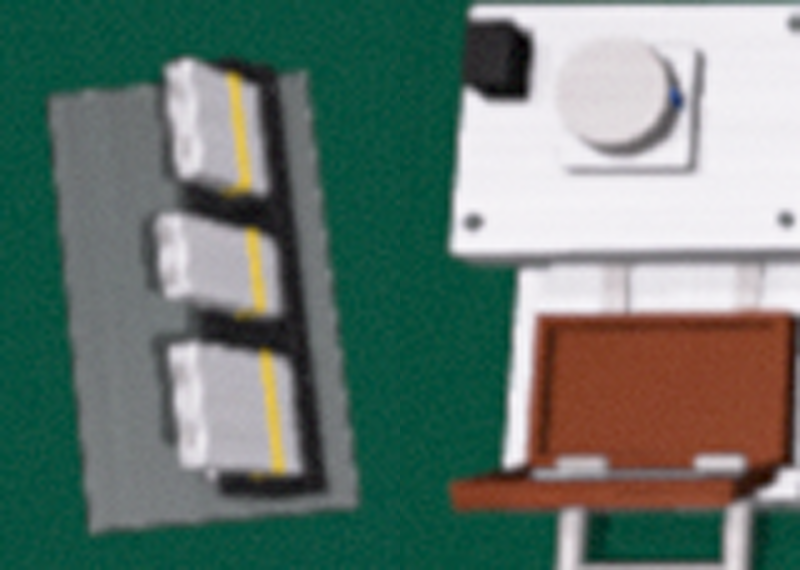

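The top crop shows three cells: far (215,125) is wide but short (62), middle (215,265) is narrow, and near (235,405) is wide and also the longest. So the near one, at full-image (281,212), is the cell. The face length there is 19 px against 14 px for the short one. All cells lean towards +Y. The tool can't tilt, so I'll grip the cell by its 50 mm width and let it pivot down in the nest.

```bash
python3 -m pendant '[{"yaw":-0.0218},{"yaw":-0.0218},{"yaw":-0.0218},{"yaw":-0.0218},{"yaw":-0.0218},{"yaw":-0.0218},{"yaw":-0.0218},{"yaw":-0.0218},{"yaw":-0.0218},{"yaw":-0.0218}]' && python3 -m pendant '[{"dx":0.04,"dy":0.025},{"dx":0.04,"dy":0.025},{"dx":0.04,"dy":0.025},{"dx":0.04,"dy":0.025},{"dx":0.04,"dy":0.025},{"dx":0.04,"dy":0.025},{"dx":0.04,"dy":0.025},{"dx":0.04,"dy":0.025},{"dx":0.04,"dy":0.025},{"dx":0.04,"dy":0.025}]' && python3 -m pendant '[{"dx":0.02,"dy":0.025,"dz":-0.02,"jaw":0.65},{"dz":-0.02},{"dz":-0.02},{"dz":-0.02}]'
python3 - <<'E'
from h import *
o=bot.get_obs();print(o['position'],o['orientation'])
i=bot.camera_info('wrist');p,d=bot.camera('wrist');cv2.imwrite('pics/w1.png',p);np.save('pics/w1d.npy',d);np.savez('pics/w1i.npz',**i)
print(-np.array(i['R']).T@i['t'],i['R'])
E
```

```text
[ 0.17433364 -0.62568845  0.23854424] [[ 9.63287660e-01  2.68470839e-01 -5.41965711e-04]
 [ 2.68471378e-01 -9.63286147e-01  1.70803221e-03]
 [-6.35112215e-05 -1.79082863e-03 -9.99998394e-01]]
[ 0.25422542 -0.60520863  0.38320397] [[ 0.2677581  -0.96348406 -0.00201467]
 [-0.91980372 -0.25624042  0.29715647]
 [-0.28682176 -0.07771295 -0.95482667]]schema error: expected keys dx, dy, dz, yaw, jaw
```

View pics/w1.png

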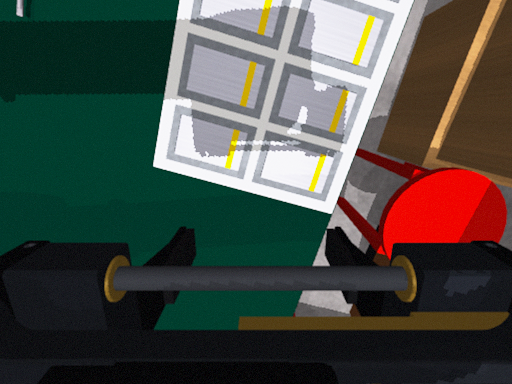

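The picture shows that the move was refused, because every row needs all its keys. The wrist camera sits about 83 mm towards the tool's +x side.

```bash
python3 -m pendant '[{"dx":0,"dy":0,"dz":0,"yaw":-0.0218,"jaw":1},{"dx":0,"dy":0,"dz":0,"yaw":-0.0218,"jaw":1},{"dx":0,"dy":0,"dz":0,"yaw":-0.0218,"jaw":1},{"dx":0,"dy":0,"dz":0,"yaw":-0.0218,"jaw":1},{"dx":0,"dy":0,"dz":0,"yaw":-0.0218,"jaw":1},{"dx":0,"dy":0,"dz":0,"yaw":-0.0218,"jaw":1},{"dx":0,"dy":0,"dz":0,"yaw":-0.0218,"jaw":1},{"dx":0,"dy":0,"dz":0,"yaw":-0.0218,"jaw":1},{"dx":0,"dy":0,"dz":0,"yaw":-0.0218,"jaw":1},{"dx":0,"dy":0,"dz":0,"yaw":-0.0218,"jaw":1}]' && python3 -m pendant '[{"dx":0.031,"dy":0.035,"dz":0,"yaw":0,"jaw":1},{"dx":0.031,"dy":0.035,"dz":0,"yaw":0,"jaw":1},{"dx":0.031,"dy":0.035,"dz":0,"yaw":0,"jaw":1},{"dx":0.031,"dy":0.035,"dz":0,"yaw":0,"jaw":1},{"dx":0.031,"dy":0.035,"dz":0,"yaw":0,"jaw":1},{"dx":0.031,"dy":0.035,"dz":0,"yaw":0,"jaw":1},{"dx":0.031,"dy":0.035,"dz":0,"yaw":0,"jaw":1},{"dx":0.031,"dy":0.035,"dz":0,"yaw":0,"jaw":1},{"dx":0.031,"dy":0.035,"dz":0,"yaw":0,"jaw":1},{"dx":0.031,"dy":0.035,"dz":0,"yaw":0,"jaw":1}]' && python3 -m pendant '[{"dx":0.02,"dy":0.03,"dz":-0.02,"yaw":0,"jaw":0.65},{"dx":0,"dy":0,"dz":-0.02,"yaw":0,"jaw":0.65},{"dx":0,"dy":0,"dz":0,"yaw":0,"jaw":0.65},{"dx":0,"dy":0,"dz":0,"yaw":0,"jaw":0.65}]'
cat > snap.py <<'E'
from h import *
import sys
n,c=sys.argv[1:3]
o=bot.get_obs();print(o['clock'],o['position'].round(4) if hasattr(o['position'],'round') else o['position'],np.array(o['orientation']).round(4).tolist(),o['width'],o['gripper_force'],o['wrist_force'])
i=bot.camera_info(c);p,d=bot.camera(c);cv2.imwrite(f'pics/{n}.png',p);np.save(f'pics/{n}d.npy',d);np.savez(f'pics/{n}i.npz',**i)
E
python3 snap.py w2 wrist
```

```text
clock: 1.15
position: [0.1744, -0.6259, 0.2391]
orientation: [[-0.076, 0.997, -0.0], [0.997, 0.076, 0.001], [0.001, -0.0, -1.0]]
wrist_force: [-0.5, 0.4, -0.3]
width: 0.0869
gripper_force: 0.0
clock: 2.15
position: [0.5025, -0.2908, 0.2395]
orientation: [[-0.07, 0.998, -0.0], [0.998, 0.07, -0.0], [-0.0, -0.0, -1.0]]
wrist_force: [0.8, 0.3, -1.2]
width: 0.087
gripper_force: 0.0
clock: 2.55
position: [0.5298, -0.2707, 0.2791]
orientation: [[-0.07, 0.998, -0.001], [0.998, 0.07, -0.001], [-0.0, -0.001, -1.0]]
wrist_force: [-1.5, -0.3, -0.7]
width: 0.0635
gripper_force: 0.0
2.55 [ 0.5298 -0.2707  0.2791] [[-0.0699, 0.9976, -0.0005], [0.9976, 0.0699, -0.0005], [-0.0005, -0.0006, -1.0]] 0.06352353459613497 0.0 [-1.50406328 -0.27533106 -0.68714604]
```

View pics/w2.png

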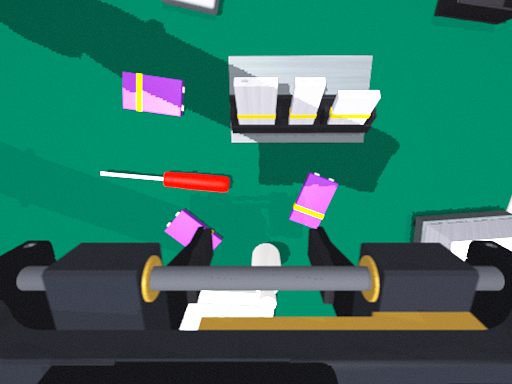

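The wrist view (up = +Y, right = +X) shows the left cell (256,100) as wide and tall, the middle one (308,100) as narrow, and the right one (354,107) as wide but short. The left cell is therefore the largest and the target. The purple items are look-alikes and I'll leave them alone. Next I measure the cells by mask and depth.

```bash
cat > meas.py <<'E'
from h import *
import sys
n=sys.argv[1];x0,y0,x1,y1=map(int,sys.argv[2:6])
p=cv2.imread(f'pics/{n}.png');d=np.load(f'pics/{n}d.npy');i=dict(np.load(f'pics/{n}i.npz'));P=cloud(i,d)
print('K',i['K'][0])
hsv=cv2.cvtColor(p,cv2.COLOR_BGR2HSV)
m=((hsv[...,1]<60)&(hsv[...,2]>150))|((hsv[...,0]>20)&(hsv[...,0]<35)&(hsv[...,1]>100))
r=np.zeros_like(m);r[y0:y1,x0:x1]=1
m=(m&r&(P[...,2]>0.025)&(d>0)).astype(np.uint8)
nc,L,S,C=cv2.connectedComponentsWithStats(m)
for k in range(1,nc):
    if S[k,4]<150: continue
    Q=P[L==k]; 
    rect=cv2.minAreaRect(np.argwhere(L==k)[:,::-1].astype(np.float32))
    print(S[k],'rect',np.round(rect[0],1),np.round(rect[1],1),round(rect[2],1))
    print(' min',np.percentile(Q,2,axis=0).round(4),'max',np.percentile(Q,98,axis=0).round(4))
    # plane of front face
    c=Q.mean(0);u,s,vt=np.linalg.svd(Q-c,full_matrices=False);print(' c',c.round(4),'normal',vt[2].round(3),'res',(s[2]/len(Q)**.5).round(4))
    # per-height edges
    for lo in np.arange(.04,.1,.01):
        q=Q[(Q[:,2]>lo)&(Q[:,2]<lo+.01)]
        if len(q)>20: print('  z',round(lo+.005,3),'x',np.percentile(q[:,0],[1,99]).round(4),'y',q[:,1].mean().round(4))
E
python3 meas.py w2 220 60 390 140
```

```text
K [269.01196726   0.         260.0384506 ]
[ 234   77   45   48 1961] rect [256.  100.5] [47. 44.] 90.0
 min [ 0.4944 -0.2053  0.0363] max [ 0.5431 -0.1532  0.0987]
 c [ 0.519  -0.177   0.0742] normal [ 0.038 -0.794  0.607] res 0.0026
  z 0.045 x [0.4928 0.5448] y -0.1997
  z 0.055 x [0.4919 0.5445] y -0.1913
  z 0.065 x [0.4956 0.5437] y -0.1845
  z 0.075 x [0.4953 0.5434] y -0.1777
  z 0.085 x [0.4951 0.5429] y -0.1707
  z 0.095 x [0.4937 0.5427] y -0.1599
[ 289   77   37   48 1361] rect [306.5 100.4] [32.5 51.9] 8.7
 min [ 0.5635 -0.2011  0.0363] max [ 0.5971 -0.149   0.099 ]
 c [ 0.5799 -0.1725  0.0743] normal [ 0.003 -0.797  0.603] res 0.0026
  z 0.045 x [0.5636 0.5988] y -0.195
  z 0.055 x [0.5643 0.5984] y -0.1868
  z 0.065 x [0.5643 0.5978] y -0.1799
  z 0.075 x [0.5636 0.5969] y -0.173
  z 0.085 x [0.5629 0.5965] y -0.1659
  z 0.095 x [0.5629 0.5959] y -0.1558
[ 326   90   55   35 1472] rect [353. 107.] [34. 54.] 90.0
 min [ 0.6186 -0.1973  0.0359] max [ 0.6681 -0.1567  0.081 ]
 c [ 0.6421 -0.1756  0.0629] normal [ 0.003 -0.775  0.632] res 0.003
  z 0.045 x [0.6185 0.6718] y -0.1901
  z 0.055 x [0.6103 0.6695] y -0.1814
  z 0.065 x [0.6187 0.6683] y -0.1752
  z 0.075 x [0.6184 0.6675] y -0.1647
  z 0.085 x [0.6193 0.6656] y -0.1629
```

```bash
python3 -m pendant '[{"dx":0.026,"dy":-0.001,"dz":0.03,"yaw":0,"jaw":0.62},{"dx":0.026,"dy":-0.001,"dz":0.03,"yaw":0,"jaw":0.62},{"dx":0.026,"dy":-0.001,"dz":0.03,"yaw":0,"jaw":0.62},{"dx":0.025,"dy":-0.001,"dz":0.03,"yaw":0,"jaw":0.62},{"dx":0,"dy":0,"dz":0.016,"yaw":0,"jaw":0.62},{"dx":0,"dy":0,"dz":0,"yaw":0,"jaw":0.62},{"dx":0,"dy":0,"dz":0,"yaw":0,"jaw":0.62}]'; python3 snap.py w3 wrist
```

```text
clock: 3.3
position: [0.5182, -0.169, 0.1432]
orientation: [[-0.069, 0.998, -0.001], [0.998, 0.069, -0.0], [0.0, -0.001, -1.0]]
wrist_force: [0.1, -0.2, 0.2]
width: 0.0535
gripper_force: 0.0
3.3 [ 0.5182 -0.169   0.1432] [[-0.0686, 0.9976, -0.0011], [0.9976, 0.0686, -0.0001], [0.0, -0.0011, -1.0]] 0.05347476679856408 0.0 [ 0.06586599 -0.22683544  0.2161849 ]
```

View pics/w3.png

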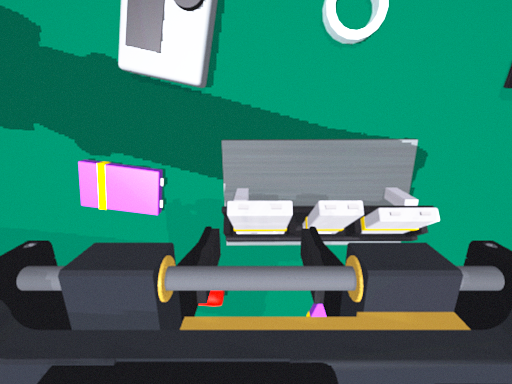

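The wrist view shows the target cell's top end at columns 227–293, centred between the finger tips at about 217 and 305. Next I check the numbers.

Run:
```python
from h import *
p=cv2.imread('pics/w3.png');d=np.load('pics/w3d.npy');i=dict(np.load('pics/w3i.npz'));P=cloud(i,d)
g=p.min(2)
for v in (206,210,214,222,228):
    r=g[v,200:420]; on=np.where(r>130)[0]+200
    runs=np.split(on,np.where(np.diff(on)>2)[0]+1)
    print(v,[(a[0],a[-1],P[v,a[len(a)//2]].round(4).tolist(),onplane(i,(a[0]-.5,v),P[v,a[len(a)//2],2])[0].round(4),onplane(i,(a[-1]+.5,v),P[v,a[len(a)//2],2])[0].round(4)) for a in runs if len(a)>15])
```

```text
206 [(np.int64(227), np.int64(292), [0.5177, -0.156, 0.0952], np.float64(0.4924), np.float64(0.5424)), (np.int64(315), np.int64(363), [0.5774, -0.1518, 0.0957], np.float64(0.5589), np.float64(0.5959))]
210 [(np.int64(227), np.int64(292), [0.5179, -0.1589, 0.096], np.float64(0.4925), np.float64(0.5426)), (np.int64(312), np.int64(363), [0.5767, -0.1545, 0.0972], np.float64(0.5567), np.float64(0.5959)), (np.int64(375), np.int64(419), [0.6329, -0.1585, 0.0764], np.float64(0.6141), np.float64(0.6517))]
214 [(np.int64(227), np.int64(292), [0.5181, -0.1614, 0.0981], np.float64(0.4929), np.float64(0.5426)), (np.int64(309), np.int64(363), [0.5752, -0.1574, 0.0984], np.float64(0.5546), np.float64(0.5959)), (np.int64(368), np.int64(419), [0.6291, -0.1609, 0.0801], np.float64(0.6073), np.float64(0.6502))]
222 [(np.int64(231), np.int64(288), [0.5192, -0.1769, 0.0766], np.float64(0.4942), np.float64(0.5433)), (np.int64(307), np.int64(352), [0.5788, -0.1734, 0.0754], np.float64(0.5588), np.float64(0.598)), (np.int64(365), np.int64(419), [0.6317, -0.1699, 0.0752], np.float64(0.6083), np.float64(0.6552))]
228 [(np.int64(234), np.int64(285), [0.5203, -0.1927, 0.0538], np.float64(0.4952), np.float64(0.5443)), (np.int64(316), np.int64(343), [0.5865, -0.1883, 0.0535], np.float64(0.5728), np.float64(0.5993)), (np.int64(366), np.int64(418), [0.6453, -0.1844, 0.0533], np.float64(0.6202), np.float64(0.6704))]
```

The cell centre is at x≈0.518 and the TCP is at 0.518, so they are aligned. Descend, then grip.

```bash
python3 -m pendant '[{"dx":0,"dy":0,"dz":0.015,"yaw":0,"jaw":0.62},{"dx":0,"dy":0,"dz":0.015,"yaw":0,"jaw":0.62},{"dx":0,"dy":0,"dz":0.012,"yaw":0,"jaw":0.62},{"dx":0,"dy":0,"dz":0.008,"yaw":0,"jaw":0.62},{"dx":0,"dy":0,"dz":0,"yaw":0,"jaw":0.62},{"dx":0,"dy":0,"dz":0,"yaw":0,"jaw":0.62}]' 20 && python3 -m pendant '[{"dx":0,"dy":0,"dz":0,"yaw":0,"jaw":0.5},{"dx":0,"dy":0,"dz":0,"yaw":0,"jaw":0.5},{"dx":0,"dy":0,"dz":0,"yaw":0,"jaw":0.5},{"dx":0,"dy":0,"dz":0,"yaw":0,"jaw":0.5},{"dx":0,"dy":0,"dz":0,"yaw":0,"jaw":0.5}]' 20
```

```text
clock: 3.95
position: [0.519, -0.1676, 0.0934]
orientation: [[-0.071, 0.997, -0.0], [0.997, 0.071, 0.0], [0.0, -0.0, -1.0]]
wrist_force: [-0.5, 0.7, 0.4]
width: 0.0538
gripper_force: 0.0
clock: 4.45
position: [0.5192, -0.1676, 0.094]
orientation: [[-0.071, 0.997, 0.001], [0.997, 0.071, -0.0], [-0.0, 0.0, -1.0]]
wrist_force: [-1.3, 0.3, 2.2]
width: 0.0497
gripper_force: 20.0
```

```bash
python3 -m pendant '[{"dx":0.004,"dy":0,"dz":-0.0057,"yaw":0,"jaw":0.5},{"dx":0.004,"dy":0,"dz":-0.0057,"yaw":0,"jaw":0.5},{"dx":0.004,"dy":0,"dz":-0.0057,"yaw":0,"jaw":0.5},{"dx":0.004,"dy":0,"dz":-0.0057,"yaw":0,"jaw":0.5},{"dx":0.004,"dy":0,"dz":-0.0057,"yaw":0,"jaw":0.5},{"dx":0.004,"dy":0,"dz":-0.0057,"yaw":0,"jaw":0.5},{"dx":0.004,"dy":0,"dz":-0.0057,"yaw":0,"jaw":0.5},{"dx":0.004,"dy":0,"dz":-0.0057,"yaw":0,"jaw":0.5},{"dx":0.004,"dy":0,"dz":-0.0057,"yaw":0,"jaw":0.5},{"dx":0.004,"dy":0,"dz":-0.0057,"yaw":0,"jaw":0.5}]' && python3 -m pendant '[{"dx":0.01,"dy":0,"dz":-0.02,"yaw":0,"jaw":0.5},{"dx":0.01,"dy":0,"dz":-0.03,"yaw":0,"jaw":0.5},{"dx":0.01,"dy":0,"dz":-0.03,"yaw":0,"jaw":0.5},{"dx":0.01,"dy":0,"dz":-0.02,"yaw":0,"jaw":0.5},{"dx":0,"dy":0,"dz":0,"yaw":0,"jaw":0.5},{"dx":0,"dy":0,"dz":0,"yaw":0,"jaw":0.5}]'; python3 snap.py s4 scene;python3 snap.py t4 top
python3 - <<'E'
import cv2,numpy as np
b=cv2.imread('pics/t4.png');a=cv2.imread('pics/s4.png')
c=lambda b,x,y,w,h,s:cv2.resize(b[y:y+h,x:x+w],None,fx=s,fy=s,interpolation=cv2.INTER_CUBIC)
cv2.imwrite('pics/c4.png',np.hstack([c(b,55,100,110,150,4),c(a,190,140,85,150,4)]))
E
```

```text
clock: 5.45
position: [0.516, -0.1272, 0.151]
orientation: [[-0.071, 0.997, -0.0], [0.997, 0.071, 0.0], [0.0, -0.0, -1.0]]
wrist_force: [-0.5, 0.1, -1.4]
width: 0.0499
gripper_force: 20.0
clock: 6.05
position: [0.5131, -0.0879, 0.2503]
orientation: [[-0.071, 0.997, 0.0], [0.997, 0.071, -0.001], [-0.001, -0.0, -1.0]]
wrist_force: [-0.8, 0.3, -1.2]
width: 0.0497
gripper_force: 20.0
6.05 [ 0.5131 -0.0879  0.2503] [[-0.0711, 0.9975, 0.0], [0.9975, 0.0711, -0.0008], [-0.0008, -0.0, -1.0]] 0.04974115410344044 19.966559533495456 [-0.84659067  0.26580662 -1.20390964]
6.1 [ 0.5126 -0.0884  0.2494] [[-0.0702, 0.9975, -0.0017], [0.9975, 0.0702, -0.0002], [-0.0001, -0.0017, -1.0]] 0.049847766267162974 19.96641773963347 [ 0.20318857 -1.27875914 -1.28303392]
```

View pics/c4.png

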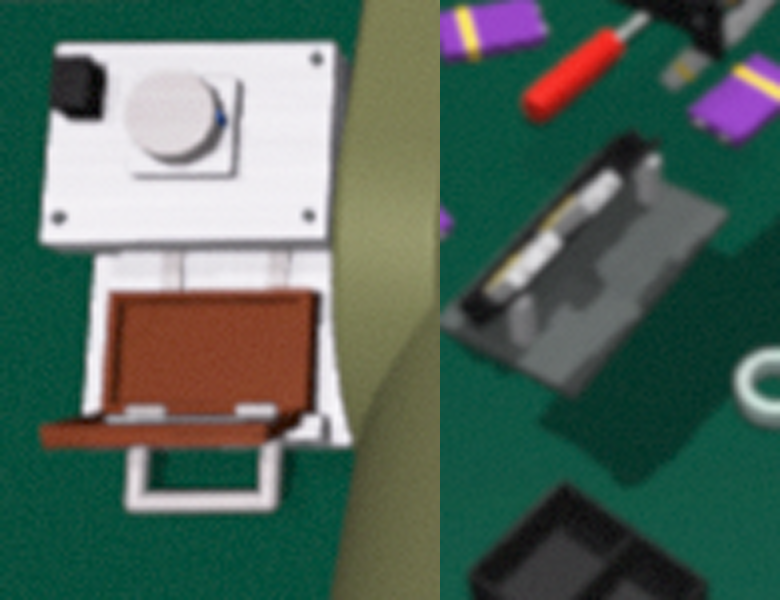

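The cell is out and the other two are undisturbed in the rack. The left half shows the fixture with its nest open. I'll move so that the wrist camera looks down on the nest.

```bash
python3 -m pendant '[{"dx":0.035,"dy":0.015,"dz":-0.01,"yaw":0,"jaw":0.5},{"dx":0.035,"dy":0.015,"dz":-0.01,"yaw":0,"jaw":0.5},{"dx":0.035,"dy":0.015,"dz":0,"yaw":0,"jaw":0.5},{"dx":0.035,"dy":0.015,"dz":0,"yaw":0,"jaw":0.5},{"dx":0.02,"dy":0.01,"dz":0,"yaw":0,"jaw":0.5},{"dx":0,"dy":0,"dz":0,"yaw":0,"jaw":0.5},{"dx":0,"dy":0,"dz":0,"yaw":0,"jaw":0.5}]'; python3 snap.py w5 wrist
```

```text
clock: 6.85
position: [0.5713, 0.0761, 0.2689]
orientation: [[-0.071, 0.997, -0.003], [0.997, 0.071, -0.0], [-0.0, -0.003, -1.0]]
wrist_force: [-0.1, 0.4, -1.0]
width: 0.0496
gripper_force: 20.0
6.85 [0.5713 0.0761 0.2689] [[-0.0711, 0.9975, -0.0029], [0.9975, 0.0711, -0.0003], [-0.0001, -0.0029, -1.0]] 0.04955738608510385 19.966257910709828 [-0.14036083  0.37106193 -0.96215483]
```

View pics/w5.png

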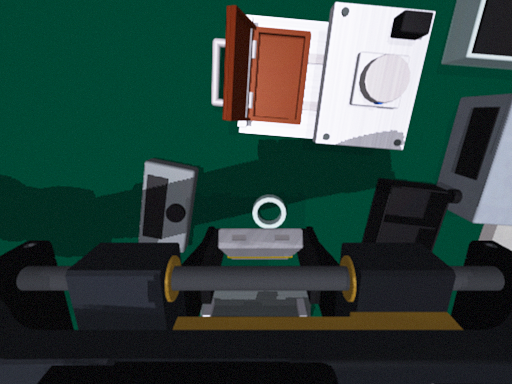

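The wrist view shows the brown nest at (280,75), the cover edge-on at (238,65), the handle at (219,72), the housing at (370,75) and the held cell at (260,240). Now I measure the nest by mask and depth.

Run:
```python
from h import *
p=cv2.imread('pics/w5.png');d=np.load('pics/w5d.npy');i=dict(np.load('pics/w5i.npz'));P=cloud(i,d)
h=cv2.cvtColor(p,cv2.COLOR_BGR2HSV)
br=((h[...,0]<14)|(h[...,0]>172))&(h[...,1]>110)&(h[...,2]>40)
br[:,:200]=0;br[150:]=0
Z=P[...,2]
for nm,m in [('floor',br&(Z>.02)&(Z<.032)),('rim',br&(Z>.032)&(Z<.041))]:
    print(nm,m.sum(),np.median(Z[m]),cv2.minAreaRect(P[m][:,:2].astype(np.float32)*1000))
nest=br&(Z>.015)&(Z<.041)
cn=max(cv2.findContours(nest.astype(np.uint8),cv2.RETR_EXTERNAL,cv2.CHAIN_APPROX_NONE)[0],key=cv2.contourArea)[:,0]
W=np.array([onplane(i,q,.036)[:2] for q in cn],np.float32)*1000
print('rim rect on z=.036',cv2.minAreaRect(W))
print('rim pct x',np.percentile(W[:,0],[0,100]),'y',np.percentile(W[:,1],[0,100]))
cv=br&(Z>.045); Q=P[cv];print('cover',Q.min(0),Q.max(0)); 
for z in (.05,.06,.07,.08,.09):
    q=Q[abs(Q[:,2]-z)<.005]
    if len(q): print(z,np.percentile(q[:,0],[5,50,95]).round(4),np.percentile(q[:,1],[2,98]).round(4))
wt=(h[...,1]<50)&(h[...,2]>120);wt[150:]=0
ho=wt&(Z>.07)&(Z<.085);q=P[ho];print('roof',cv2.minAreaRect(q[:,:2].astype(np.float32)*1000))
cy=wt&(Z>.095)&(Z<.115);q=P[cy];print('cyl',q.min(0),q.max(0))
hd=wt&(Z>.02)&(Z<.04);hd[:,230:]=0;q=P[hd];print('handle',np.percentile(q,[2,50,98],axis=0).round(4))
# held cell tilt
g=(p.min(2)>110);g[:225]=0;g[262:]=0;g[:,:215]=0;g[:,305:]=0
q=P[g&(d>0)&(d<.3)];print('cell',np.percentile(q,[2,50,98],axis=0).round(4))
```

```text
floor 3756 0.027391044393425282 ((565.2322998046875, 203.51095581054688), (106.54006958007812, 99.9341812133789), 89.37620544433594)
rim 1179 0.03534467013486888 ((583.6264038085938, 201.21295166015625), (110.50794219970703, 74.59148406982422), 89.61637878417969)
rim rect on z=.036 ((585.0367431640625, 201.03298950195312), (110.07411193847656, 71.36669158935547), 89.39021301269531)
rim pct x [549.3036499  621.25256348] y [145.75846863 256.28256226]
cover [0.52403962 0.14644387 0.04501929] [0.56613252 0.25757615 0.41352051]
0.05 [0.5417 0.5433 0.5451] [0.1503 0.2548]
0.06 [0.5386 0.5403 0.5449] [0.1494 0.2548]
0.07 [0.5356 0.5372 0.5406] [0.1494 0.2549]
0.08 [0.5338 0.5349 0.54  ] [0.1482 0.2553]
0.09 [0.5243 0.5365 0.5388] [0.1471 0.2563]
roof ((644.9429321289062, 201.16436767578125), (149.64353942871094, 204.8091583251953), 89.35952758789062)
cyl [0.67301589 0.17658581 0.09504705] [0.73230024 0.2655782  0.11042215]
handle [[0.4997 0.1631 0.0284]
 [0.5051 0.2049 0.0315]
 [0.5144 0.241  0.0335]]
cell [[0.548  0.0584 0.24  ]
 [0.5712 0.0859 0.2709]
 [0.5943 0.0919 0.2741]]
```

Nest centre is about (0.5855, 0.201), turned -0.6°. I'll align the yaw and hover over the nest.

```bash
python3 -m pendant '[{"dx":0,"dy":0,"dz":0.01,"yaw":0.013,"jaw":0.5},{"dx":0.03,"dy":0.004,"dz":0.02,"yaw":0,"jaw":0.5},{"dx":0.03,"dy":0.004,"dz":0.02,"yaw":0,"jaw":0.5},{"dx":0.03,"dy":0.004,"dz":0.02,"yaw":0,"jaw":0.5},{"dx":0.027,"dy":0.003,"dz":0.02,"yaw":0,"jaw":0.5},{"dx":0,"dy":0,"dz":0.03,"yaw":0,"jaw":0.5},{"dx":0,"dy":0,"dz":0.02,"yaw":0,"jaw":0.5},{"dx":0,"dy":0,"dz":0.014,"yaw":0,"jaw":0.5},{"dx":0,"dy":0,"dz":0,"yaw":0,"jaw":0.5},{"dx":0,"dy":0,"dz":0,"yaw":0,"jaw":0.5}]'; python3 snap.py s6 scene;python3 snap.py t6 top; python3 snap.py w6 wrist
python3 - <<'E'
import cv2,numpy as np
L=lambda n:cv2.imread(f'pics/{n}.png')
c=lambda b,x,y,w,h,s:cv2.resize(b[y:y+h,x:x+w],None,fx=s,fy=s,interpolation=cv2.INTER_CUBIC)
cv2.imwrite('pics/c6.png',np.hstack([c(L('s6'),270,220,110,120,3),c(L('w6'),120,180,276,216,1.6667)]))
E
```

```text
clock: 7.9
position: [0.5886, 0.1925, 0.117]
orientation: [[0.013, 1.0, 0.001], [1.0, -0.013, -0.0], [-0.0, 0.001, -1.0]]
wrist_force: [-0.0, 0.2, -0.7]
width: 0.0497
gripper_force: 20.0
7.9 [0.5886 0.1925 0.117 ] [[0.0126, 0.9999, 0.0006], [0.9999, -0.0126, -0.0002], [-0.0002, 0.0006, -1.0]] 0.04971476432461366 19.966397581156343 [-0.02283227  0.21583527 -0.70563563]
7.95 [0.589  0.193  0.1177] [[0.0122, 0.9999, 0.0018], [0.9999, -0.0122, 0.0002], [0.0002, 0.0018, -1.0]] 0.049475749258882915 19.966469092760235 [ 0.51098727 -0.05503536 -0.53070008]
8.0 [0.5891 0.1933 0.118 ] [[0.0119, 0.9999, 0.0023], [0.9999, -0.0119, 0.0004], [0.0004, 0.0023, -1.0]] 0.049972309047068016 19.966488014906645 [-0.00784177 -0.05224182 -0.58575372]Traceback (most recent call last):
  File "<stdin>", line 4, in <module>
    return _nx.concatenate(arrs, 1, dtype=dtype, casting=casting)
           ~~~~~~~~~~~~~~~^^^^^^^^^^^^^^^^^^^^^^^^^^^^^^^^^^^^^^^
ValueError: all the input array dimensions except for the concatenation axis must match exactly, but along dimension 0, the array at index 0 has size 360 and the array at index 1 has size 340
```

The picture failed on a crop size, but the numbers are good. I'll go down to contact with a smaller grip force and a small x correction.

```bash
python3 -m pendant '[{"dx":0,"dy":-0.0015,"dz":0.005,"yaw":0,"jaw":0.5},{"dx":0,"dy":0,"dz":0.005,"yaw":0,"jaw":0.5},{"dx":0,"dy":0,"dz":0.004,"yaw":0,"jaw":0.5},{"dx":0,"dy":0,"dz":0.003,"yaw":0,"jaw":0.5},{"dx":0,"dy":0,"dz":0.001,"yaw":0,"jaw":0.5},{"dx":0,"dy":0,"dz":0,"yaw":0,"jaw":0.5}]' 10 && python3 -m pendant '[{"dx":0,"dy":0,"dz":0.002,"yaw":0,"jaw":0.5},{"dx":0,"dy":0,"dz":0,"yaw":0,"jaw":0.5}]'
```

```text
clock: 8.65
position: [0.5864, 0.1936, 0.0983]
orientation: [[0.011, 1.0, -0.0], [1.0, -0.011, -0.0], [-0.0, -0.0, -1.0]]
wrist_force: [-1.0, -0.2, -1.0]
width: 0.0497
gripper_force: 10.0
clock: 8.85
position: [0.5867, 0.1944, 0.0971]
orientation: [[0.01, 1.0, 0.001], [1.0, -0.01, 0.001], [0.001, 0.001, -1.0]]
wrist_force: [-1.6, 2.1, 1.5]
width: 0.0499
gripper_force: 10.0
```

Contact. Now the pivot arc.

```bash
python3 -m pendant '[{"dx":0.003,"dy":0,"dz":0.0019,"yaw":0,"jaw":0.5},{"dx":0.0028,"dy":0,"dz":0.0019,"yaw":0,"jaw":0.5},{"dx":0.0027,"dy":0,"dz":0.0021,"yaw":0,"jaw":0.5},{"dx":0.0027,"dy":0,"dz":0.0021,"yaw":0,"jaw":0.5},{"dx":0.0025,"dy":0,"dz":0.0024,"yaw":0,"jaw":0.5},{"dx":0.0025,"dy":0,"dz":0.0024,"yaw":0,"jaw":0.5},{"dx":0.0022,"dy":0,"dz":0.0026,"yaw":0,"jaw":0.5},{"dx":0.0022,"dy":0,"dz":0.0026,"yaw":0,"jaw":0.5}]' && python3 -m pendant '[{"dx":0.002,"dy":0,"dz":0.0028,"yaw":0,"jaw":0.5},{"dx":0.002,"dy":0,"dz":0.0028,"yaw":0,"jaw":0.5},{"dx":0.0016,"dy":0,"dz":0.003,"yaw":0,"jaw":0.5},{"dx":0,"dy":0,"dz":0,"yaw":0,"jaw":0.5}]'; python3 snap.py s7 scene; python3 snap.py w7 wrist
python3 - <<'E'
import cv2,numpy as np
L=lambda n:cv2.imread(f'pics/{n}.png')
c=lambda b,x,y,w,h,s:cv2.resize(b[y:y+h,x:x+w],(s[0],s[1]),interpolation=cv2.INTER_CUBIC)
cv2.imwrite('pics/c7.png',np.hstack([c(L('s7'),280,220,100,110,(340,374)),c(L('w7'),120,130,276,224,(460,374))]))
E
```

```text
clock: 9.65
position: [0.5869, 0.2142, 0.0782]
orientation: [[0.011, 1.0, 0.0], [1.0, -0.011, -0.0], [-0.0, 0.0, -1.0]]
wrist_force: [0.5, 0.9, 0.4]
width: 0.05
gripper_force: 10.0
clock: 10.05
position: [0.5866, 0.2196, 0.0692]
orientation: [[0.011, 1.0, -0.001], [1.0, -0.011, -0.0], [-0.0, -0.001, -1.0]]
wrist_force: [0.4, -0.7, -0.6]
width: 0.0501
gripper_force: 10.0
10.05 [0.5866 0.2196 0.0692] [[0.0106, 0.9999, -0.0006], [0.9999, -0.0106, -0.0004], [-0.0004, -0.0006, -1.0]] 0.050082484028422976 9.999941289424896 [ 0.41771039 -0.69534957 -0.60413119]
10.1 [0.5866 0.2195 0.0694] [[0.0109, 0.9999, -0.0007], [0.9999, -0.0109, -0.0005], [-0.0005, -0.0007, -1.0]] 0.04967621445025215 9.999798685312271 [ 0.17481273  1.64694151 -1.05820076]
```

View pics/c7.png

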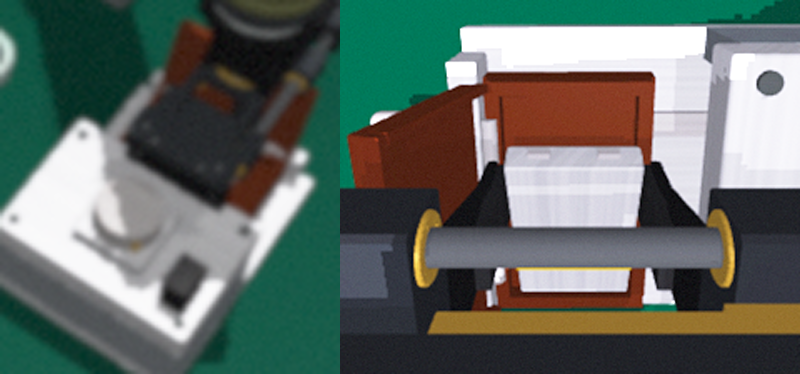

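The right crop shows the cell pivoting down inside the pocket, with its yellow band at the -y end. I'll lower it a little more and release.

```bash
python3 -m pendant '[{"dx":0.0014,"dy":0,"dz":0.003,"yaw":0,"jaw":0.5},{"dx":0.0012,"dy":0,"dz":0.003,"yaw":0,"jaw":0.5},{"dx":0.0008,"dy":0,"dz":0.002,"yaw":0,"jaw":0.5},{"dx":0,"dy":0,"dz":0,"yaw":0,"jaw":0.5}]' 5 && python3 -m pendant '[{"dx":0,"dy":0,"dz":0,"yaw":0,"jaw":0.59},{"dx":0,"dy":0,"dz":0,"yaw":0,"jaw":0.61},{"dx":0,"dy":0,"dz":0,"yaw":0,"jaw":0.62},{"dx":0,"dy":0,"dz":0,"yaw":0,"jaw":0.62},{"dx":0,"dy":0,"dz":0,"yaw":0,"jaw":0.62}]' && python3 -m pendant '[{"dx":0,"dy":0,"dz":-0.01,"yaw":0,"jaw":0.62},{"dx":0,"dy":0,"dz":-0.03,"yaw":0,"jaw":0.62},{"dx":-0.02,"dy":0,"dz":-0.04,"yaw":0,"jaw":0.62},{"dx":-0.04,"dy":0,"dz":-0.03,"yaw":0,"jaw":0.2},{"dx":-0.04,"dy":0,"dz":0,"yaw":0,"jaw":0},{"dx":-0.03,"dy":0,"dz":0,"yaw":0,"jaw":0},{"dx":0,"dy":0,"dz":0,"yaw":0,"jaw":0},{"dx":0,"dy":0,"dz":0,"yaw":0,"jaw":0}]' 20; python3 snap.py w8 wrist
python3 - <<'E'
import cv2,numpy as np
from h import *
b=cv2.imread('pics/w8.png')
cv2.imwrite('pics/c8.png',cv2.resize(b[0:180,190:400],None,fx=3,fy=3,interpolation=cv2.INTER_CUBIC))
d=np.load('pics/w8d.npy');i=dict(np.load('pics/w8i.npz'));P=cloud(i,d)
h=cv2.cvtColor(b,cv2.COLOR_BGR2HSV);Z=P[...,2]
m=((h[...,1]<60)&(h[...,2]>100)|(abs(h[...,0].astype(int)-28)<8)&(h[...,1]>100))&(P[...,0]>.556)&(P[...,0]<.615)&(P[...,1]>.15)&(P[...,1]<.252)
q=P[m];print('cell',len(q),np.percentile(q,[1,50,99],axis=0).round(4));print(cv2.minAreaRect(q[:,:2].astype(np.float32)*1000))
br=((h[...,0]<14)|(h[...,0]>172))&(h[...,1]>110)&(Z>.045)&(P[...,0]<.57)&(P[...,0]>.5)&(P[...,1]>.13)&(P[...,1]<.27)
q=P[br]
for z in (.05,.06,.07,.08,.09,.1): 
    s=q[abs(q[:,2]-z)<.005]; 
    if len(s):print(z,len(s),np.percentile(s[:,0],[2,50,98]).round(4))
E
```

```text
clock: 10.55
position: [0.5867, 0.223, 0.0614]
orientation: [[0.011, 1.0, -0.001], [1.0, -0.011, -0.0], [-0.0, -0.001, -1.0]]
wrist_force: [0.7, -0.1, -0.5]
width: 0.0499
gripper_force: 5.0
clock: 11.05
position: [0.5869, 0.2231, 0.062]
orientation: [[0.011, 1.0, 0.0], [1.0, -0.011, -0.0], [-0.0, 0.0, -1.0]]
wrist_force: [0.4, -0.7, 0.6]
width: 0.0538
gripper_force: 0.0
clock: 11.85
position: [0.5857, 0.0925, 0.1726]
orientation: [[0.013, 1.0, 0.001], [1.0, -0.013, 0.0], [0.0, 0.001, -1.0]]
wrist_force: [-1.2, 1.4, -0.8]
width: 0.0217
gripper_force: 0.0
11.85 [0.5857 0.0925 0.1726] [[0.0128, 0.9999, 0.0008], [0.9999, -0.0128, 0.0001], [0.0001, 0.0008, -1.0]] 0.021695834057020764 0.0 [-1.24050493  1.41729418 -0.75940297]
cell 5176 [[0.5616 0.1619 0.0273]
 [0.5869 0.205  0.0394]
 [0.6119 0.2455 0.3173]]
((586.3853759765625, 205.3756103515625), (89.01774597167969, 52.09700393676758), 89.80786895751953)
0.05 702 [0.5412 0.5431 0.5498]
0.06 805 [0.5381 0.54   0.5464]
0.07 902 [0.535  0.5369 0.5434]
0.08 931 [0.5322 0.5339 0.5398]
0.09 40 [0.5235 0.5353 0.5378]
0.1 2185 [0.5242 0.5301 0.5351]
```

View pics/c8.png

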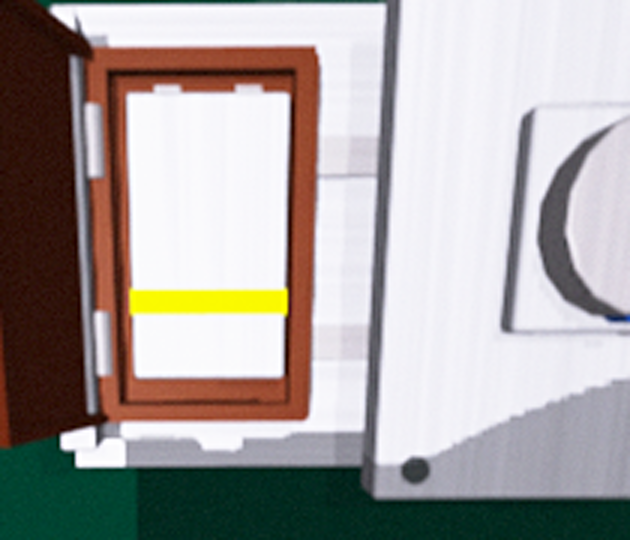

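The crop shows the cell lying flat in the pocket, band at the -y end. It spans about 90% of the pocket and is clear of the walls (top z≈0.040). Now I go behind the cover with closed fingers.

```bash
python3 -m pendant '[{"dx":0,"dy":-0.04,"dz":0,"yaw":0,"jaw":0},{"dx":0,"dy":-0.04,"dz":0,"yaw":0,"jaw":0},{"dx":0.01,"dy":-0.036,"dz":0,"yaw":0,"jaw":0},{"dx":0.04,"dy":0,"dz":0,"yaw":0,"jaw":0},{"dx":0.04,"dy":0,"dz":0,"yaw":0,"jaw":0},{"dx":0.017,"dy":0,"dz":0.02,"yaw":0,"jaw":0},{"dx":0,"dy":0,"dz":0.03,"yaw":0,"jaw":0},{"dx":0,"dy":0,"dz":0.025,"yaw":0,"jaw":0},{"dx":0,"dy":0,"dz":0,"yaw":0,"jaw":0},{"dx":0,"dy":0,"dz":0,"yaw":0,"jaw":0}]' 10
```

```text
clock: 12.9
position: [0.4701, 0.203, 0.0974]
orientation: [[0.008, 1.0, -0.001], [1.0, -0.008, 0.001], [0.001, -0.001, -1.0]]
wrist_force: [-0.3, -0.7, 0.1]
width: 0.0004
gripper_force: 0.0
```

```bash
python3 -m pendant '[{"dx":0,"dy":0.01,"dz":0,"yaw":0,"jaw":0},{"dx":0,"dy":0.01,"dz":0,"yaw":0,"jaw":0},{"dx":0,"dy":0.006,"dz":-0.001,"yaw":0,"jaw":0},{"dx":0,"dy":0.006,"dz":-0.001,"yaw":0,"jaw":0},{"dx":0,"dy":0.006,"dz":-0.001,"yaw":0,"jaw":0},{"dx":0,"dy":0.006,"dz":-0.001,"yaw":0,"jaw":0},{"dx":0,"dy":0.006,"dz":-0.001,"yaw":0,"jaw":0},{"dx":0,"dy":0.006,"dz":-0.001,"yaw":0,"jaw":0},{"dx":0,"dy":0,"dz":0,"yaw":0,"jaw":0}]' && python3 -m pendant '[{"dx":0,"dy":0.007,"dz":0,"yaw":0,"jaw":0},{"dx":0,"dy":0.007,"dz":0,"yaw":0,"jaw":0},{"dx":0,"dy":0.0065,"dz":0.001,"yaw":0,"jaw":0},{"dx":0,"dy":0.0065,"dz":0.002,"yaw":0,"jaw":0},{"dx":0,"dy":0,"dz":0,"yaw":0,"jaw":0}]'
python3 - <<'E'
from h import *
i=bot.camera_info('top');p,d=bot.camera('top');P=cloud(i,d)
h=cv2.cvtColor(p,cv2.COLOR_BGR2HSV);br=((h[...,0]<14)|(h[...,0]>172))&(h[...,1]>110)&(P[...,0]<.63)&(P[...,0]>.5)&(P[...,1]>.13)&(P[...,1]<.27)
q=P[br];print(len(q))
for z in (.04,.05,.06,.07,.08,.09,.1): 
    s=q[abs(q[:,2]-z)<.005]
    if len(s)>5:print(z,len(s),np.percentile(s[:,0],[5,50,95]).round(4))
E
```

```text
clock: 13.8
position: [0.5276, 0.2009, 0.103]
orientation: [[0.011, 1.0, 0.001], [1.0, -0.011, 0.001], [0.001, 0.001, -1.0]]
wrist_force: [0.0, -0.9, 0.5]
width: 0.0006
gripper_force: 0.0
clock: 14.3
position: [0.5548, 0.2002, 0.0995]
orientation: [[0.012, 1.0, 0.001], [1.0, -0.012, 0.0], [0.0, 0.001, -1.0]]
wrist_force: [0.5, 0.2, -0.3]
width: 0.0003
gripper_force: 0.0
595
0.04 58 [0.5506 0.5895 0.6174]
0.05 80 [0.5478 0.5499 0.5561]
0.06 47 [0.5526 0.5556 0.5637]
0.07 56 [0.557  0.5604 0.5652]
0.08 52 [0.5621 0.5651 0.5702]
0.09 81 [0.5674 0.5701 0.5733]
0.1 78 [0.5724 0.5758 0.5802]
```

The cover follows (about 63° now) with negligible force, so I continue along the arc.

```bash
python3 -m pendant '[{"dx":0,"dy":0.004,"dz":0.0019,"yaw":0,"jaw":0},{"dx":0,"dy":0.004,"dz":0.0019,"yaw":0,"jaw":0},{"dx":0,"dy":0.004,"dz":0.0019,"yaw":0,"jaw":0},{"dx":0,"dy":0.0034,"dz":0.0029,"yaw":0,"jaw":0},{"dx":0,"dy":0.0034,"dz":0.0029,"yaw":0,"jaw":0},{"dx":0,"dy":0.0034,"dz":0.0029,"yaw":0,"jaw":0},{"dx":0,"dy":0.0025,"dz":0.0036,"yaw":0,"jaw":0},{"dx":0,"dy":0.0025,"dz":0.0036,"yaw":0,"jaw":0},{"dx":0,"dy":0.0025,"dz":0.0036,"yaw":0,"jaw":0}]' && python3 -m pendant '[{"dx":0,"dy":0.0015,"dz":0.003,"yaw":0,"jaw":0},{"dx":0,"dy":0.0015,"dz":0.003,"yaw":0,"jaw":0},{"dx":0,"dy":0.0015,"dz":0.003,"yaw":0,"jaw":0},{"dx":0,"dy":0,"dz":0.001,"yaw":0,"jaw":0},{"dx":0,"dy":0,"dz":0,"yaw":0,"jaw":0}]'
```

```text
clock: 15.25
position: [0.5836, 0.2001, 0.0743]
orientation: [[0.011, 1.0, 0.0], [1.0, -0.011, -0.0], [-0.0, 0.0, -1.0]]
wrist_force: [-0.7, 0.7, 2.4]
width: 0.0002
gripper_force: 0.7
clock: 15.75
position: [0.5877, 0.2, 0.0645]
orientation: [[0.011, 1.0, -0.0], [1.0, -0.011, -0.0], [-0.0, -0.0, -1.0]]
wrist_force: [0.2, -0.6, 0.4]
width: 0.0001
gripper_force: 0.4
```

```bash
python3 -m pendant '[{"dx":0,"dy":0.005,"dz":0,"yaw":0,"jaw":0},{"dx":0,"dy":0,"dz":0.0015,"yaw":0,"jaw":0},{"dx":0,"dy":0,"dz":0.001,"yaw":0,"jaw":0},{"dx":0,"dy":0,"dz":0,"yaw":0,"jaw":0}]' && python3 -m pendant '[{"dx":0,"dy":0,"dz":-0.01,"yaw":0,"jaw":0},{"dx":0,"dy":0,"dz":-0.03,"yaw":0,"jaw":0},{"dx":0,"dy":-0.04,"dz":-0.03,"yaw":0,"jaw":0},{"dx":0,"dy":-0.045,"dz":0,"yaw":0,"jaw":0},{"dx":0,"dy":-0.045,"dz":0,"yaw":0,"jaw":0},{"dx":0,"dy":-0.015,"dz":0,"yaw":0,"jaw":0},{"dx":0,"dy":0,"dz":0,"yaw":0,"jaw":0}]'
cat > chk.py <<'E'
from h import *
i=bot.camera_info('top');p,d=bot.camera('top');P=cloud(i,d)
h=cv2.cvtColor(p,cv2.COLOR_BGR2HSV);br=((h[...,0]<14)|(h[...,0]>172))&(h[...,1]>110)&(P[...,0]<.75)&(P[...,0]>.5)&(P[...,1]>.13)&(P[...,1]<.27)
q=P[br];print('brown',len(q))
if len(q): print('z',np.percentile(q[:,2],[5,50,95]).round(4),'x',np.percentile(q[:,0],[1,99]).round(4),'y',np.percentile(q[:,1],[1,99]).round(4))
for a,b in ((0,.5),(.5,1)):
    if len(q):
        xs=np.quantile(q[:,0],[a,b]);s=q[(q[:,0]>=xs[0])&(q[:,0]<=xs[1])];print('half z',np.median(s[:,2]).round(4))
Z=P[...,2];w=(h[...,1]<50)&(h[...,2]>110)&(Z>.02)&(Z<.045)&(P[...,0]<.64)&(P[...,0]>.45)&(P[...,1]>.12)&(P[...,1]<.29)
q=P[w]
for lo in np.arange(.49,.63,.005):
    s=q[(q[:,0]>=lo)&(q[:,0]<lo+.005)]
    if len(s)>3:print(round(lo,3),len(s),s.mean(0).round(3)[1:],np.ptp(s[:,1]).round(3))
E
python3 chk.py
```

```text
clock: 16.15
position: [0.5936, 0.2, 0.0643]
orientation: [[0.011, 1.0, 0.001], [1.0, -0.011, -0.001], [-0.001, 0.001, -1.0]]
wrist_force: [-4.4, -1.5, 13.0]
width: 0.0006
gripper_force: 6.1
clock: 16.85
position: [0.446, 0.2015, 0.1323]
orientation: [[0.009, 1.0, 0.001], [1.0, -0.009, -0.003], [-0.003, 0.001, -1.0]]
wrist_force: [0.2, -0.0, -0.2]
width: 0.0006
gripper_force: 0.0
brown 1048
z [0.0338 0.0457 0.0486] x [0.534  0.6176] y [0.1458 0.254 ]
half z 0.0455
half z 0.0459
0.5 82 [0.195 0.032] 0.073
0.505 37 [0.204 0.032] 0.074
0.51 7 [0.175 0.031] 0.071
0.515 10 [0.166 0.031] 0.007
0.52 7 [0.166 0.032] 0.007
0.525 6 [0.166 0.032] 0.004
0.53 7 [0.165 0.032] 0.004
0.535 103 [0.186 0.035] 0.113
0.54 108 [0.186 0.038] 0.113
0.545 82 [0.188 0.038] 0.096
0.55 32 [0.17  0.034] 0.039
0.555 8 [0.172 0.04 ] 0.015
0.575 7 [0.195 0.045] 0.038
0.58 6 [0.209 0.045] 0.052
0.59 7 [0.212 0.045] 0.069
0.595 12 [0.21  0.044] 0.08
0.6 8 [0.215 0.044] 0.037
0.62 10 [0.197 0.041] 0.111
```

The cover is closed: its outside is flat at about 0.046 and the press met firm contact. I'll turn the gripper 90° so its body stays in front of the housing, then lower it in front of the handle.

```bash
python3 -m pendant '[{"dx":0,"dy":0,"dz":0,"yaw":0.0225,"jaw":0},{"dx":0,"dy":0,"dz":0,"yaw":0.0225,"jaw":0},{"dx":0,"dy":0,"dz":0,"yaw":0.0225,"jaw":0},{"dx":0,"dy":0,"dz":0,"yaw":0.0225,"jaw":0},{"dx":0,"dy":0,"dz":0,"yaw":0.0225,"jaw":0},{"dx":0,"dy":0,"dz":0,"yaw":0.0225,"jaw":0},{"dx":0,"dy":0,"dz":0,"yaw":0.0225,"jaw":0},{"dx":0,"dy":0,"dz":0,"yaw":0.0225,"jaw":0},{"dx":0,"dy":0,"dz":0,"yaw":0.0225,"jaw":0},{"dx":0,"dy":0,"dz":0,"yaw":0.0225,"jaw":0}]' && python3 -m pendant '[{"dx":0,"dy":0,"dz":0.03,"yaw":0.022,"jaw":0},{"dx":0,"dy":0,"dz":0.03,"yaw":0,"jaw":0},{"dx":0,"dy":0,"dz":0.02,"yaw":0,"jaw":0},{"dx":0,"dy":0,"dz":0.015,"yaw":0,"jaw":0},{"dx":0,"dy":0,"dz":0,"yaw":0,"jaw":0},{"dx":0,"dy":0,"dz":0,"yaw":0,"jaw":0}]'
```

```text
clock: 17.9
position: [0.4497, 0.2016, 0.1323]
orientation: [[0.99, 0.139, 0.0], [0.139, -0.99, 0.001], [0.001, -0.001, -1.0]]
wrist_force: [-0.0, 0.5, 0.4]
width: 0.0006
gripper_force: 0.0
clock: 18.5
position: [0.4487, 0.202, 0.0375]
orientation: [[1.0, 0.008, 0.0], [0.008, -1.0, 0.001], [0.0, -0.001, -1.0]]
wrist_force: [0.6, 0.1, 0.2]
width: 0.0006
gripper_force: 0.0
```

```bash
python3 -m pendant '[{"dx":0.012,"dy":0,"dz":0,"yaw":0,"jaw":0},{"dx":0.012,"dy":0,"dz":0,"yaw":0,"jaw":0},{"dx":0.008,"dy":0,"dz":0,"yaw":0,"jaw":0},{"dx":0.004,"dy":0,"dz":0,"yaw":0,"jaw":0},{"dx":0.004,"dy":0,"dz":0,"yaw":0,"jaw":0},{"dx":0.004,"dy":0,"dz":0,"yaw":0,"jaw":0},{"dx":0.004,"dy":0,"dz":0,"yaw":0,"jaw":0}]' && python3 -m pendant '[{"dx":0.004,"dy":0,"dz":0,"yaw":0,"jaw":0},{"dx":0.004,"dy":0,"dz":0,"yaw":0,"jaw":0},{"dx":0.004,"dy":0,"dz":0,"yaw":0,"jaw":0},{"dx":0.004,"dy":0,"dz":0,"yaw":0,"jaw":0},{"dx":0.004,"dy":0,"dz":0,"yaw":0,"jaw":0},{"dx":0.004,"dy":0,"dz":0,"yaw":0,"jaw":0},{"dx":0.004,"dy":0,"dz":0,"yaw":0,"jaw":0},{"dx":0.004,"dy":0,"dz":0,"yaw":0,"jaw":0}]'; python3 chk.py
```

```text
clock: 19.2
position: [0.4938, 0.202, 0.0368]
orientation: [[1.0, 0.009, -0.004], [0.009, -1.0, -0.002], [-0.004, 0.001, -1.0]]
wrist_force: [-5.3, -0.6, 3.1]
width: 0.0001
gripper_force: 2.6
clock: 20.0
position: [0.5257, 0.2018, 0.0367]
orientation: [[1.0, 0.008, -0.004], [0.008, -1.0, -0.002], [-0.004, 0.002, -1.0]]
wrist_force: [-4.6, -1.4, 3.7]
width: 0.0007
gripper_force: 2.6
brown 784
z [0.0289 0.0456 0.0485] x [0.5627 0.6385] y [0.1457 0.2532]
half z 0.0454
half z 0.0458
0.535 6 [0.18  0.031] 0.016
0.54 17 [0.18  0.032] 0.015
0.545 8 [0.181 0.031] 0.016
0.575 24 [0.185 0.038] 0.063
0.58 60 [0.195 0.038] 0.07
0.585 68 [0.192 0.038] 0.099
0.59 47 [0.2   0.039] 0.079
0.61 6 [0.204 0.044] 0.078
0.615 5 [0.196 0.045] 0.033
0.62 5 [0.202 0.045] 0.037
0.625 4 [0.202 0.045] 0.044
0.63 9 [0.197 0.044] 0.039
```

The drawer is sliding at its normal 5 N. Continue, then slow near the end.

```bash
python3 -m pendant '[{"dx":0.004,"dy":0,"dz":0,"yaw":0,"jaw":0},{"dx":0.004,"dy":0,"dz":0,"yaw":0,"jaw":0},{"dx":0.004,"dy":0,"dz":0,"yaw":0,"jaw":0},{"dx":0.004,"dy":0,"dz":0,"yaw":0,"jaw":0},{"dx":0.004,"dy":0,"dz":0,"yaw":0,"jaw":0},{"dx":0.004,"dy":0,"dz":0,"yaw":0,"jaw":0},{"dx":0.004,"dy":0,"dz":0,"yaw":0,"jaw":0},{"dx":0.004,"dy":0,"dz":0,"yaw":0,"jaw":0},{"dx":0.004,"dy":0,"dz":0,"yaw":0,"jaw":0},{"dx":0.003,"dy":0,"dz":0,"yaw":0,"jaw":0}]' && python3 -m pendant '[{"dx":0.002,"dy":0,"dz":0,"yaw":0,"jaw":0},{"dx":0.002,"dy":0,"dz":0,"yaw":0,"jaw":0},{"dx":0.002,"dy":0,"dz":0,"yaw":0,"jaw":0},{"dx":0.001,"dy":0,"dz":0,"yaw":0,"jaw":0},{"dx":0.001,"dy":0,"dz":0,"yaw":0,"jaw":0}]'; python3 chk.py
```

```text
clock: 21.05
position: [0.5651, 0.2017, 0.0366]
orientation: [[1.0, 0.008, -0.004], [0.008, -1.0, -0.002], [-0.004, 0.002, -1.0]]
wrist_force: [-4.7, -1.8, 2.3]
width: 0.0002
gripper_force: 2.6
clock: 21.55
position: [0.5729, 0.2016, 0.0365]
orientation: [[1.0, 0.008, -0.004], [0.008, -1.0, -0.003], [-0.004, 0.003, -1.0]]
wrist_force: [-5.2, -1.8, 3.1]
width: 0.0005
gripper_force: 2.5
brown 27
z [0.0322 0.0351 0.1945] x [0.5425 0.6412] y [0.1699 0.2179]
half z 0.0363
half z 0.0347
0.585 16 [0.18  0.031] 0.017
0.59 16 [0.18  0.032] 0.016
0.625 14 [0.178 0.038] 0.02
0.63 34 [0.184 0.038] 0.062
```

Still 5 N. I'll creep at 1 mm per row and watch for the stop.

```bash
python3 -m pendant '[{"dx":0.001,"dy":0,"dz":0,"yaw":0,"jaw":0},{"dx":0.001,"dy":0,"dz":0,"yaw":0,"jaw":0},{"dx":0.001,"dy":0,"dz":0,"yaw":0,"jaw":0}]' && python3 -m pendant '[{"dx":0.001,"dy":0,"dz":0,"yaw":0,"jaw":0},{"dx":0.001,"dy":0,"dz":0,"yaw":0,"jaw":0}]' && python3 -m pendant '[{"dx":0.001,"dy":0,"dz":0,"yaw":0,"jaw":0}]'
```

```text
clock: 21.9
position: [0.575, 0.2017, 0.0364]
orientation: [[1.0, 0.008, -0.006], [0.008, -1.0, -0.003], [-0.006, 0.003, -1.0]]
wrist_force: [-8.0, -3.5, 5.8]
width: 0.0003
gripper_force: 4.4
clock: 22.1
position: [0.5751, 0.2017, 0.0363]
orientation: [[1.0, 0.008, -0.01], [0.008, -1.0, -0.004], [-0.01, 0.004, -1.0]]
wrist_force: [-12.9, -2.9, 9.1]
width: 0.0008
gripper_force: 6.5
clock: 22.2
position: [0.5752, 0.2018, 0.0362]
orientation: [[1.0, 0.009, -0.012], [0.009, -1.0, -0.005], [-0.012, 0.004, -1.0]]
wrist_force: [-15.1, -3.2, 9.8]
width: 0.0002
gripper_force: 7.6
```

```bash
python3 -m pendant '[{"dx":0.001,"dy":0,"dz":0,"yaw":0,"jaw":0}]'
```

```text
clock: 22.3
position: [0.5753, 0.2018, 0.0361]
orientation: [[1.0, 0.009, -0.013], [0.009, -1.0, -0.005], [-0.013, 0.005, -1.0]]
wrist_force: [-17.6, -3.1, 12.5]
width: 0.0005
gripper_force: 8.8
```

Firm stop at x=0.575. I'll back off and check the gap between the plate and the housing.

```bash
python3 -m pendant '[{"dx":-0.005,"dy":0,"dz":0,"yaw":0,"jaw":0},{"dx":-0.01,"dy":0,"dz":0,"yaw":0,"jaw":0},{"dx":-0.04,"dy":0,"dz":0,"yaw":0,"jaw":0},{"dx":-0.04,"dy":0,"dz":-0.03,"yaw":0,"jaw":0},{"dx":-0.02,"dy":0,"dz":-0.045,"yaw":0,"jaw":0},{"dx":0,"dy":0,"dz":-0.045,"yaw":0,"jaw":0},{"dx":0,"dy":0,"dz":-0.045,"yaw":0,"jaw":0},{"dx":0,"dy":0,"dz":0,"yaw":0,"jaw":0},{"dx":0,"dy":0,"dz":0,"yaw":0,"jaw":0}]'; python3 snap.py w9 wrist
python3 - <<'E'
from h import *
def prof(i,p,d,nm):
    P=cloud(i,d);h=cv2.cvtColor(p,cv2.COLOR_BGR2HSV)
    for y in (.155,.185,.225,.245):
        m=(abs(P[...,1]-y)<.006)&(P[...,0]>.58)&(P[...,0]<.68)&(d>0)
        print(nm,y,[(round(x,3),np.median(P[m&(abs(P[...,0]-x)<.0025)][:,2]).round(3) if (m&(abs(P[...,0]-x)<.0025)).any() else None) for x in np.arange(.59,.665,.005)])
    br=((h[...,0]<14)|(h[...,0]>172))&(h[...,1]>110)&(P[...,0]<.75)&(P[...,0]>.5)&(P[...,1]>.13)&(P[...,1]<.27)&(P[...,2]<.1);print('brown',br.sum())
    hd=(h[...,1]<50)&(h[...,2]>90)&(P[...,2]>.022)&(P[...,2]<.04)&(P[...,0]>.55)&(P[...,0]<.66)&(P[...,1]>.12)&(P[...,1]<.28)
    q=P[hd];print('drawer front x',np.percentile(q[:,0],[1,99]).round(4))
prof(dict(np.load('pics/w9i.npz')),cv2.imread('pics/w9.png'),np.load('pics/w9d.npy'),'w')
p,d=bot.camera('top');prof(bot.camera_info('top'),p,d,'t');cv2.imwrite('pics/t9.png',p)
# bystander change check vs first top view
a=cv2.imread('pics/top0.png');df=cv2.absdiff(a,p).max(2)>60
n,L,S,C=cv2.connectedComponentsWithStats(df.astype(np.uint8))
print([(S[k].tolist()) for k in range(1,n) if S[k,4]>25])
E
```

```text
clock: 23.2
position: [0.4676, 0.202, 0.2033]
orientation: [[1.0, 0.008, 0.004], [0.008, -1.0, -0.0], [0.004, 0.0, -1.0]]
wrist_force: [0.2, 1.2, -0.0]
width: 0.0002
gripper_force: 0.0
23.2 [0.4676 0.202  0.2033] [[1.0, 0.0078, 0.0039], [0.0078, -1.0, -0.0002], [0.0039, 0.0003, -1.0]] 0.0001626609121888594 0.0 [ 0.23171643  1.20002599 -0.00494092]
w 0.155 [(np.float64(0.59), np.float64(0.012)), (np.float64(0.595), np.float64(0.011)), (np.float64(0.6), np.float64(0.012)), (np.float64(0.605), np.float64(0.012)), (np.float64(0.61), np.float64(0.012)), (np.float64(0.615), np.float64(0.012)), (np.float64(0.62), np.float64(0.011)), (np.float64(0.625), np.float64(0.032)), (np.float64(0.63), np.float64(0.038)), (np.float64(0.635), np.float64(0.066)), (np.float64(0.64), np.float64(0.077)), (np.float64(0.645), np.float64(0.077)), (np.float64(0.65), None), (np.float64(0.655), None), (np.float64(0.66), None), (np.float64(0.665), None)]
w 0.185 [(np.float64(0.59), np.float64(0.032)), (np.float64(0.595), np.float64(0.032)), (np.float64(0.6), np.float64(0.011)), (np.float64(0.605), np.float64(0.011
[... 3927 characters left out ...]
np.float64(0.038)), (np.float64(0.64), np.float64(0.071)), (np.float64(0.645), np.float64(0.077)), (np.float64(0.65), np.float64(0.077)), (np.float64(0.655), np.float64(0.077)), (np.float64(0.66), np.float64(0.077)), (np.float64(0.665), np.float64(0.077))]
brown 17
drawer front x [0.5875 0.6428]
[[65, 162, 75, 69, 2617], [125, 162, 11, 3, 26], [78, 174, 3, 10, 27], [136, 194, 8, 17, 83], [269, 198, 27, 28, 581], [15, 200, 37, 56, 669], [69, 230, 8, 12, 47], [103, 232, 4, 22, 42], [65, 247, 8, 8, 36], [162, 257, 12, 15, 96], [440, 281, 50, 23, 594], [492, 280, 17, 23, 99], [497, 280, 9, 17, 79], [441, 306, 55, 39, 1728], [496, 306, 16, 38, 398], [456, 347, 43, 30, 738], [501, 347, 11, 7, 41]]
```

Run:
```python
from h import *
p=cv2.imread('pics/w9.png');d=np.load('pics/w9d.npy');i=dict(np.load('pics/w9i.npz'));P=cloud(i,d);h=cv2.cvtColor(p,cv2.COLOR_BGR2HSV)
br=((h[...,0]<14)|(h[...,0]>172))&(h[...,1]>110)&(P[...,0]<.75)&(P[...,0]>.5)&(P[...,1]>.13)&(P[...,1]<.27)&(P[...,2]<.1)
y,x=np.where(br);print('px',x.min(),x.max(),y.min(),y.max(),np.percentile(P[br],[2,50,98],axis=0).round(3),np.median(p[br],axis=0))
# column through plate at y=.17: pixel rows, colour & z
for Y in (.16,.2,.24):
    K,R,t=i['K'],i['R'],i['t'];c=R@np.array([.63,Y,.039])+t;u=K@c;u=(u[:2]/u[2]).round().astype(int)
    print(Y,u,[(v,p[v,u[0]].tolist(),P[v,u[0]].round(4).tolist()) for v in range(u[1]-9,u[1]+6)])
```

```text
px 207 316 18 24 [[0.638 0.147 0.03 ]
 [0.639 0.201 0.035]
 [0.642 0.255 0.037]] [ 45.  67. 134.]
0.16 [302  31] [(22, [87, 116, 214], [0.6389, 0.1594, 0.0353]), (23, [56, 85, 179], [0.6381, 0.1593, 0.0351]), (24, [26, 42, 102], [0.6387, 0.1586, 0.0296]), (25, [232, 219, 221], [0.6353, 0.1597, 0.0386]), (26, [255, 255, 255], [0.6345, 0.1596, 0.0384]), (27, [255, 255, 255], [0.6339, 0.1595, 0.0374]), (28, [255, 255, 255], [0.6328, 0.1595, 0.038]), (29, [255, 255, 255], [0.6316, 0.1596, 0.0393]), (30, [255, 255, 255], [0.6309, 0.1595, 0.0384]), (31, [255, 255, 255], [0.6299, 0.1595, 0.0391]), (32, [255, 255, 255], [0.6296, 0.1591, 0.0367]), (33, [255, 255, 255], [0.6285, 0.1592, 0.0376]), (34, [255, 255, 255], [0.6272, 0.1593, 0.0389]), (35, [255, 255, 255], [0.6265, 0.1592, 0.0382]), (36, [255, 255, 255], [0.6258, 0.159, 0.0373])]
0.2 [262  31] [(22, [40, 54, 122], [0.6388, 0.2, 0.0347]), (23, [17, 34, 86], [0.639, 0.2, 0.0306]), (24, [108, 101, 115], [0.6359, 0.2, 0.0385]), (25, [228, 216, 219], [0.6352, 0.2, 0.0382]), (26, [248, 241, 241], [0.6343, 0.2, 0.038]), (27, [248, 242, 242]
[... 489 characters left out ...]
389, 0.2405, 0.0366]), (22, [84, 89, 126], [0.6392, 0.241, 0.0324]), (23, [153, 142, 156], [0.6367, 0.2403, 0.0382]), (24, [255, 255, 255], [0.6358, 0.2404, 0.038]), (25, [255, 255, 255], [0.6352, 0.2405, 0.037]), (26, [255, 255, 255], [0.6339, 0.2404, 0.0385]), (27, [255, 255, 255], [0.6332, 0.2405, 0.038]), (28, [255, 254, 254], [0.632, 0.2403, 0.0392]), (29, [250, 245, 246], [0.6312, 0.2404, 0.0388]), (30, [250, 245, 245], [0.6303, 0.2405, 0.0388]), (31, [249, 244, 244], [0.6295, 0.2405, 0.0385]), (32, [249, 244, 245], [0.6285, 0.2405, 0.0387]), (33, [250, 245, 246], [0.6276, 0.2406, 0.0387]), (34, [251, 247, 247], [0.6271, 0.2408, 0.0374]), (35, [252, 249, 248], [0.626, 0.2407, 0.0381])]
```

Run:
```python
from h import *
for n in ('w9','w8','w5'):
    p=cv2.imread(f'pics/{n}.png');d=np.load(f'pics/{n}d.npy');i=dict(np.load(f'pics/{n}i.npz'));P=cloud(i,d)
    for Y in (.15,.2,.24):
        m=(abs(P[...,1]-Y)<.012)&(P[...,0]>.6)&(P[...,0]<.7)&(d>0)
        print(n,Y,[(round(z,3),int((m&(abs(P[...,2]-z)<.004)).sum()),P[m&(abs(P[...,2]-z)<.004)][:,0].min().round(4),np.median(P[m&(abs(P[...,2]-z)<.004)][:,0]).round(4)) for z in (.045,.052,.06,.068,.077) if (m&(abs(P[...,2]-z)<.004)).any()])
# full column at y=.2 in w9
p=cv2.imread('pics/w9.png');d=np.load('pics/w9d.npy');i=dict(np.load('pics/w9i.npz'));P=cloud(i,d)
print([(v,p[v,255].tolist(),P[v,255].round(4).tolist()) for v in range(0,26,1)])
```

```text
w9 0.15 [(0.06, 58, np.float64(0.6358), np.float64(0.6363)), (0.068, 84, np.float64(0.6357), np.float64(0.6363)), (0.077, 336, np.float64(0.6355), np.float64(0.6395))]
w9 0.2 [(0.06, 58, np.float64(0.6364), np.float64(0.6368)), (0.068, 92, np.float64(0.6361), np.float64(0.6368)), (0.077, 308, np.float64(0.6359), np.float64(0.6395))]
w9 0.24 [(0.045, 8, np.float64(0.6392), np.float64(0.6405)), (0.06, 66, np.float64(0.6366), np.float64(0.6372)), (0.068, 84, np.float64(0.6366), np.float64(0.6372)), (0.077, 277, np.float64(0.6365), np.float64(0.6395))]
w8 0.15 [(0.06, 36, np.float64(0.636), np.float64(0.6363)), (0.068, 46, np.float64(0.6359), np.float64(0.6362)), (0.077, 2050, np.float64(0.6359), np.float64(0.6678))]
w8 0.2 [(0.045, 6, np.float64(0.6003), np.float64(0.6037)), (0.06, 42, np.float64(0.6363), np.float64(0.6367)), (0.068, 54, np.float64(0.6364), np.float64(0.6367)), (0.077, 1333, np.float64(0.6363), np.float64(0.6531))]
w8 0.24 [(0.045, 4, np.float64(0.6003), np.float64(0.6021)), (0.06, 56, np.float64(0.6369), np.float64(0.6371)), (0.068, 66, np.float64(0.6366), np.float64(0
[... 1113 characters left out ...]
], [0.6369, 0.2065, 0.0715]), (12, [130, 119, 124], [0.6363, 0.2065, 0.0707]), (13, [131, 124, 123], [0.6369, 0.2066, 0.0663]), (14, [131, 122, 123], [0.6366, 0.2066, 0.0649]), (15, [137, 126, 129], [0.6369, 0.2067, 0.061]), (16, [142, 128, 132], [0.6371, 0.2067, 0.0578]), (17, [128, 119, 128], [0.6428, 0.2071, 0.0358]), (18, [85, 87, 133], [0.6419, 0.2071, 0.0359]), (19, [47, 63, 132], [0.6414, 0.2072, 0.0345]), (20, [40, 62, 133], [0.6402, 0.2071, 0.0357]), (21, [42, 62, 133], [0.6395, 0.2071, 0.035]), (22, [35, 55, 117], [0.6388, 0.2072, 0.0346]), (23, [18, 34, 80], [0.6388, 0.2072, 0.0314]), (24, [147, 136, 143], [0.6362, 0.2071, 0.0374]), (25, [240, 231, 231], [0.6351, 0.2071, 0.0383])]
```

The housing front face is at x=0.6367 and the plate's back edge is at 0.6365, so the drawer is fully home. The brown strip is just the nest seen through the slot above the plate. Handing in.

```bash
python3 -c "
from rig import bot
print(bot.finish_job())"
```

```text
the job is handed in; nothing more can be done
None
```

I handed the job in at about 23 s: the largest cell lies flat in the nest, the cover was closed with the drawer still out, and the drawer is fully home with its plate against the housing, pushed in slowly at about 5 N (under 20 N at the stop); I saw no sign that the other two cells or the bystanders were disturbed.

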